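Rap the leather-wax bars out of their mould

ROBOT

A 6-joint arm with a two-finger parallel gripper is mounted at the origin on the work surface. World frame = base frame: x ahead of the robot, y to its left, z up, the work surface at z = 0. Lengths are in m, angles in rad, forces in N, time in s.
With the tool pointing down it reaches from about 0.425 to 0.95 m from the base axis. Payload 3.5 kg.
Tool frame: the origin (TCP) lies at the very end of the fingers, on their centre line; the grasp point (between the pads) lies 19 mm behind it; z points along the fingers, y is the line along which they close (so a half turn about z gives the same grasp; the last joint's range is limited). The gripper opens to 85 mm and grips with 20 to 120 N. Pads are 22 mm wide; open, the fingers measure 114 mm over their backs; the gripper's body (76 mm by 85 mm) begins 54 mm behind the grasp point. The pads swing forward as they close: fully open they stand 13 mm farther back than shut.
Start: joints at [-1.312, 0.286, 1.577, -0, 1.279, -0.15], TCP at [0.268, -0.619, 0.231] pointing down, gripper open.
Joint ranges: [-2.77, 2.77], [-0.9, 2.22], [0.21, 2.48], [-1.53, 4.67], [0.24, 2.81], [-2.84, 2.84]. Speed limits (rad/s): [2.79, 2.79, 3.14, 3.14, 3.14, 3.14].

INTERFACE

Orientations are given as a unit quaternion [x, y, z, w].
In Python, from plant import ctrl, optics, sign_off gives the robot as it stands.
- The arm moves only by the shell command python3 -m creep 'ROWS' [FORCE]. ROWS is JSON, a list of rows, each an object of numbers: "x", "y", "z": the shift along the tool's x, y, z in mm; "rx", "ry", "rz": the turn, a rotation vector about the tool's x, y, z in degrees; "grip": the opening, from 0 (shut) to 1 (fully open). In form: [{"x": .., "y": .., "z": .., "rx": .., "ry": .., "rz": .., "grip": ..}, ...]. A call has exactly 10 rows; each row shifts and turns the commanded pose from where the row before left it, along the tool's axes as they then stand; what a row does not reach is not made up. A row lasts 1/12 s, in which the tool goes at most 41.7 mm and 7.16 degrees, less where a joint would pass 70% of its speed; a pose out of reach is approached as far as the arm can. A call with a gripper value outside its range is refused whole. The fingers move at their own pace and stop on an object; FORCE is the grip in N (left out, the last holds). Time passes only in rows, so rows that do not move let the fingers close, or fill a call up. It gives the time, the measured TCP pose, the force, the opening and the grip force at its end, in the units of the state.
- ctrl.get_state(): the state, without advancing time (a new reading comes with each control period).
- optics.read_camera(name): name is "scene" or "top" or "wrist"; returns a dict with "color" (384x512x3 uint8, blue, green, red), "K" (3x3 intrinsics, pixels), "D" ([k1, k2, p1, p2, k3] as OpenCV has them; the pictures are not rectified), "R" (3x3) and "t" (3): a world point X has camera coordinates R X + t. Camera axes: x right, y down, z forward; pixel columns grow to the right and rows downward; lengths in m; the calibration is good to about 2 mm. A picture is of the moment at which its call begins. There is no depth.
- sign_off(): hands the job in; it is judged then, once.
The state is a dict: "time": time; "qpos": joint angles; "dq": joint speeds; "joint_efforts": joint torques, N m; "eef_pos": TCP position; "tcp_rot": TCP orientation; "contact_force": force on the tool from outside, world axes, zero at the start; "wrist_torque": the same for the moment, N m; "opening": opening from 0.0 (shut) to 1.0 (fully open); "finger_force": force on a finger pad.
Only numpy, scipy, OpenCV 4.12 (cv2) and the standard library are available. Lean on these libraries where they do the work, as an engineer would, in place of code of your own. Each camera call takes 0.05 s, during which the arm holds its last target. There are 200 camera calls.

TASK

Two bars of leather wax are stuck in the grey mould on the ledge. Turn the mould right over with the bars still in it, rap its open rim firmly and flat on the cork mat, as often as it takes, until both bars have dropped out, without touching the bars with the fingers and without letting them crash down from a height. Leave both bars lying flat on the mat, broad foot down, stand the empty mould upside down on the bare ledge off the mat, and leave the other things undisturbed.

Things in the scene. Friction and masses are not known exactly. Their poses are not given: they have to be found in the camera images.
- mould: grey rigid open-topped block, 140 (its x) x 60 (y) x 48 mm (z), about 0.16 kg, open side up at the start. Origin: centre of its closed underside; z points out of the open side. Long walls 7 mm, end walls 5 mm, floor 6 mm; two cavities 63 x 46 mm (36 mm wide near the floor), centred 33.5 mm either side of the middle along x. Outer faces are flat: it also stands steadily on an end, 140 mm tall. Turned over or moved calmly it keeps its bars.
- mould_rim (a point): centre of the mould's open side, level with its rim (48 mm along z from its origin). Springy nubs in the long walls hold the bars with some three times their weight. A sharp stop, the rim meeting the mat at 0.2 to 0.4 m/s, makes a bar snap past them (4 to 5 mm) and drop onto the mat under the mould, perhaps one bar before the other. The mould may be lowered again over dropped bars.
- bar0: bar of hard cream wax, 60 g, 60 x 44 x 25 mm, stuck in the cavity on the mould's -x side, 17 mm below the rim. Narrow top (58 x 35 mm) on the cavity floor, broad rounded foot (60 x 44 x 8 mm) in the mouth. Origin: centre of the narrow top; x along its length; z from top to foot: up in the upright mould, down once turned out, foot down (origin then 25 mm above the mat).
- bar1: bar of hard cream wax, 60 g, 60 x 44 x 25 mm, stuck in the cavity on the mould's +x side, 17 mm below the rim. Narrow top (58 x 35 mm) on the cavity floor, broad rounded foot (60 x 44 x 8 mm) in the mouth. Origin: centre of the narrow top; x along its length; z from top to foot: up in the upright mould, down once turned out, foot down (origin then 25 mm above the mat).
- mat: cork mat fixed to the ledge, 240 mm along its x, 160 mm along its y, 8 mm thick. Origin: centre of its underside on the ledge; z up.
- jar: closed white ceramic jar, 84 mm across, 104 mm tall, a bystander. Origin: centre of its underside.
- case: folded black plastic sunglasses case, 165 mm (its x) x 62 x 42 mm, a bystander. Origin: centre of its underside.
- shoetree: orange silicone shoe tree lying along its x, 220 x 70 x 56 mm, a bystander. Origin: centre of its underside.
- shoehorn: steel spoon-shaped shoehorn lying along its x, 210 x 46 x 8 mm, a bystander. Origin: centre of its underside.
There are look-alikes about, which are no part of the job. Leave any purple or red look-alike of the mould alone.

How it is judged:
On the way, in this order (a step that is already met when the one before it is completed fails the run):
1. the mould is upside down in the air with both bars still stuck in it (angle between mould's own z axis and vertical above 2.7 rad and height (world z) of mould above 0.07 m and z of each of bar0, bar1 in the frame of mould below 0.012 m and distance between each of bar0, bar1 and mould below 0.05 m), for 0.1 s.
2. the upside-down mould is rapped on the mat (angle between mould's own z axis and vertical above 2.7 rad and contact force between mould and mat above 8 N).
At the end, for the whole second after the job is handed in: both bars lie foot down on the mat (within 0.19 rad, origin at 28 to 38 mm height, within 105 mm of its centre along its x, 65 mm along its y) and the mould upside down on the bare ledge (within 0.09 rad, origin below 52 mm), off the mat; all at rest (angle between each of bar0, bar1's own z axis and vertical above 2.95 rad and height (world z) of bar0 between 0.028 and 0.038 m and linear speed of each of bar0, bar1, mould below 0.02 m/s and x of bar0 in the frame of mat between -0.105 and 0.105 m and y of bar0 in the frame of mat between -0.065 and 0.065 m and height (world z) of bar1 between 0.028 and 0.038 m and x of bar1 in the frame of mat between -0.105 and 0.105 m and y of bar1 in the frame of mat between -0.065 and 0.065 m and angle between mould's own z axis and vertical above 3.05 rad and height (world z) of mould below 0.052 m and contact force between mould and mat below 0.1 N); the robot touches nothing.
It fails at once if the jar, case, shoe tree or shoehorn is shifted by more than 25 mm (distance of any of jar, case, shoetree, shoehorn from where it was at the start of the episode above 0.025 m).
It fails at once if a bar is gripped or pushed by the fingers (contact force between the fingers and bar0 above 1 N or contact force between the fingers and bar1 above 1 N).
It fails at once if a bar crashes down (moves faster than 1.2 m/s) (linear speed of any of bar0, bar1 above 1.2 m/s).
It also fails if it takes over 67 s, if anything falls off the work surface, if the arm or the gripper's body presses on something with over 40 N, if the wrist force passes 120 N, or if a joint passes its speed limit or range.

## Working session

There is one attempt and no reset: what is moved stays moved. The work goes in short steps, Python scripts to look and compute and a shell command to move; the robot and the scene stay as the last step left them, time stands still between calls to the robot, and variables do not carry over. Pictures are saved under pics/ and viewed, at most 13 in all, crops included, and the job is handed in when it is done.

```bash
ls; mkdir -p pics; python3 - <<'E'
from plant import ctrl, optics
import cv2,numpy as np
for n in ("scene","top"):
    c=optics.read_camera(n); cv2.imwrite(f"pics/{n}0.png",c["color"])
    print(n,np.round(c["K"],1).tolist(),c["D"],np.round(c["R"],3).tolist(),c["t"])
print(ctrl.get_state())
E
```

```text
pics
scene [[460.8, 0.0, 252.6], [0.0, 460.8, 192.7], [0.0, 0.0, 1.0]] [0.0174323 0.        0.        0.        0.       ] [[0.196, 0.981, -0.012], [0.597, -0.129, -0.792], [-0.778, 0.148, -0.611]] [-0.10446568 -0.27640854  2.01902351]
top [[449.6, 0.0, 253.0], [0.0, 449.6, 197.5], [0.0, 0.0, 1.0]] [0.00297382 0.         0.         0.         0.        ] [[0.029, -1.0, -0.002], [-0.992, -0.028, -0.123], [0.122, 0.005, -0.992]] [-0.009136    0.55636334  1.40391669]
{'time': 0.1, 'qpos': array([-1.31200206e+00,  2.87122214e-01,  1.57800102e+00,  2.28104343e-05,
        1.27858951e+00, -1.50008705e-01]), 'dq': array([-0.00017666, -0.00270995, -0.00240484, -0.00079306, -0.00088474,
       -0.00060807]), 'joint_efforts': array([ 3.72709837e-04, -4.07295513e+01, -2.93700653e+01, -1.74979241e-04,
        3.36022356e-03,  1.86950444e-06]), 'eef_pos': array([ 0.26819746, -0.6188021 ,  0.23007141]), 'tcp_rot': array([ 9.79182766e-01,  2.02977797e-01, -4.67282161e-05, -1.05907028e-03]), 'contact_force': array([-0.46977767,  0.12418746,  0.5384677 ]), 'wrist_torque': array([-0.00965388, -0.02466768, -0.04721582]), 'finger_force': 0.0, 'opening': 1.0000413793188587}
```

View pics/scene0.png

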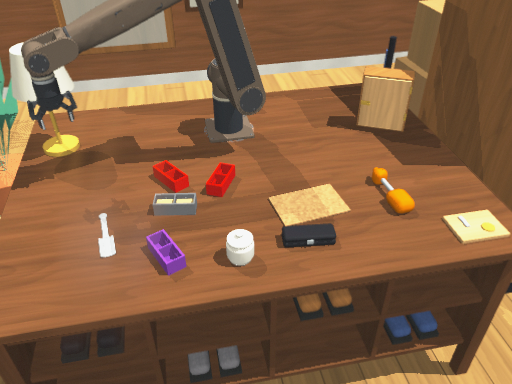

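View pics/top0.png

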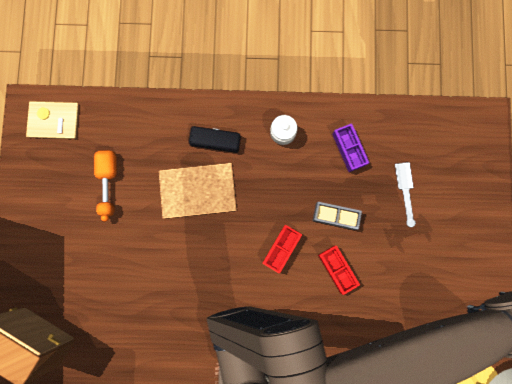

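The pictures show the grey mould with its cream bars (top view 338,216, long side roughly along world y). The mat is at (198,190), the jar at (284,130), the case at (215,140), and the free space between mould and mat is around (255,190). Next I'll measure them.

```bash
cat > h.py <<'E'
import cv2,numpy as np
from plant import ctrl, optics
from scipy.spatial.transform import Rotation as Ro
def cast(c,px,z):
    p=cv2.undistortPoints(np.array(px,float).reshape(-1,1,2),c["K"],c["D"]).reshape(-1,2)
    d=np.c_[p,np.ones(len(p))]@c["R"]; o=-c["R"].T@c["t"]
    return o+d*((z-o[2])/d[:,2])[:,None]
def rect(pts):
    (x,y),(w,h),a=cv2.minAreaRect(pts[:,:2].astype(np.float32)*1000)
    if w<h: w,h,a=h,w,a+90
    return np.round([x,y,w,h,(a+90)%180-90],1)
def blob(c,mask,box,z,n=1):
    m=np.zeros_like(mask); x0,y0,x1,y1=box; m[y0:y1,x0:x1]=mask[y0:y1,x0:x1]
    cs=sorted(cv2.findContours(m,0,cv2.CHAIN_APPROX_NONE)[0],key=cv2.contourArea)[-n:]
    return [rect(cast(c,k,z)) for k in cs]
def st():
    s=ctrl.get_state(); R=Ro.from_quat(s["tcp_rot"]).as_matrix()
    print("t",round(s["time"],2),"tcp",np.round(s["eef_pos"]*1000,1),"z",np.round(R[:,2],3),"y",np.round(R[:,1],3),"q",np.round(s["qpos"],2),"op",round(s["opening"],3),"F",np.round(s["contact_force"],1),round(s["finger_force"],1))
    return s["eef_pos"]*1000,R
E
python3 - <<'E'
from h import *
c=optics.read_camera("top"); im=c["color"]; h=cv2.cvtColor(im,cv2.COLOR_BGR2HSV)
S,V=h[...,1],h[...,2]
grey=((S<60)&(V>60)&(V<180)).astype(np.uint8)*255
cream=((S>25)&(S<110)&(V>190)).astype(np.uint8)*255
b=(305,195,372,240)
print("grey",blob(c,grey,b,.048),"cream",blob(c,cream,b,.031,2))
cork=((h[...,0]>10)&(h[...,0]<25)&(V>150)).astype(np.uint8)*255
print("mat",blob(c,cork,(150,155,245,225),.008))
for n,p,z in(("jar",(284,126),.104),("case",(215,138),.042),("red1",(283,249),.048),("red2",(340,270),.048),("purple",(351,148),.048)): print(n,cast(c,[p],z)[0].round(3))
print(h[216,314:365:3].tolist())
E
```

```text
grey [array([ 505.1, -259.9,  146.4,   63.7,   79.6])] cream [array([ 511.1, -231.9,   55.6,   42.9,   79. ]), array([ 499.2, -297.7,   55.3,   43.4,   80.2])]
mat [array([579.7, 192.4, 245. , 161.9, -82.1])]
jar [ 0.774 -0.084  0.104]
case [0.746 0.135 0.042]
red1 [ 0.395 -0.092  0.048]
red2 [ 0.336 -0.27   0.048]
purple [ 0.723 -0.303  0.048]
[[128, 11, 96], [19, 91, 168], [27, 64, 254], [27, 62, 253], [27, 60, 253], [27, 62, 253], [27, 62, 253], [23, 93, 246], [18, 37, 164], [26, 68, 255], [27, 63, 253], [27, 65, 253], [27, 66, 253], [27, 63, 253], [27, 70, 255], [117, 16, 144], [12, 154, 53]]
```

```bash
cat >> h.py <<'E'
def goal(P,a,u,flip=1):
    "TCP target P (mm), tilt a deg towards u (angle deg); tool y = u rotated -90"
    ua=np.radians(u); a=np.radians(a)
    uv=np.array([np.cos(ua),np.sin(ua),0]); y=np.array([uv[1],-uv[0],0])
    z=np.sin(a)*uv-np.cos(a)*np.array([0,0,1]); Rt=np.c_[np.cross(y,z),y,z]
    p,R=st(); d=np.array(P)-p
    print("turn(deg)",np.degrees(Ro.from_matrix(R.T@Rt).as_rotvec()).round(1),"shift now-frame",(R.T@d).round(1),"shift goal-frame",(Rt.T@d).round(1))
E
python3 -m creep '[{"rz":-7,"z":0},{"rz":-7},{"rz":-7},{"rz":-7},{"rz":-7},{"rz":-7},{"rz":-7},{"rz":-7},{"ry":-6},{"ry":-6}]' 90
python3 -m creep '[{"ry":-6.5},{"ry":-6.5},{},{},{},{},{},{},{},{}]' >/dev/null
python3 - <<'E'
from h import *
G=np.array([505,-263,30]); a=-25;u=79.7
z=np.r_[np.sin(np.radians(a))*np.array([np.cos(np.radians(u)),np.sin(np.radians(u))]),-np.cos(np.radians(a))]
goal(G+22*z-90*z,a,u)
E
```

```text
t 0.15 tcp [ 268.2 -618.9  230.3] z [-0.     0.002 -1.   ] y [ 0.397 -0.918 -0.002] q [-1.31  0.29  1.58 -0.    1.28 -0.15] op 1.002 F [-0.4  0.4 -0.9] 0.0
turn(deg) [-12.4 -23.  -55.3] shift now-frame [ 374.7 -256.1  139.2] shift goal-frame [440.3 169.4 -52.4]$[0]: bad value
$[0]: bad value
```

```bash
python3 -m creep '[{"x":0,"y":0,"z":0,"rx":0,"ry":0,"rz":-7,"grip":1},{"x":0,"y":0,"z":0,"rx":0,"ry":0,"rz":-7,"grip":1},{"x":0,"y":0,"z":0,"rx":0,"ry":0,"rz":-7,"grip":1},{"x":0,"y":0,"z":0,"rx":0,"ry":0,"rz":-7,"grip":1},{"x":0,"y":0,"z":0,"rx":0,"ry":0,"rz":-7,"grip":1},{"x":0,"y":0,"z":0,"rx":0,"ry":0,"rz":-7,"grip":1},{"x":0,"y":0,"z":0,"rx":0,"ry":0,"rz":-7,"grip":1},{"x":0,"y":0,"z":0,"rx":0,"ry":0,"rz":-7,"grip":1},{"x":0,"y":0,"z":0,"rx":0,"ry":-6,"rz":0,"grip":1},{"x":0,"y":0,"z":0,"rx":0,"ry":-6,"rz":0,"grip":1}]' 90
cat > g1.py <<'E'
from h import *
import sys
def go(G,a,u,back,off=22):
    z=np.r_[np.sin(np.radians(a))*np.array([np.cos(np.radians(u)),np.sin(np.radians(u))]),-np.cos(np.radians(a))]
    goal(np.array(G)+(off-back)*z,a,u)
if __name__=="__main__":
    v=list(map(float,sys.argv[1:])); go(v[:3],*v[3:])
E
python3 g1.py 505 -263 30 -25 79.7 90
```

```text
time: 0.98
eef_pos: [0.2678, -0.6205, 0.2311]
tcp_rot: [0.765, 0.635, -0.082, 0.068]
contact_force: [-0.9, 0.3, 0.0]
opening: 0.996
finger_force: 0.0
t 0.98 tcp [ 267.8 -620.5  231.1] z [-0.039 -0.209 -0.977] y [ 0.983 -0.184  0.   ] q [-1.28  0.2   1.69 -0.11  1.06 -1.05] op 0.996 F [-0.9  0.3  0. ] 0.0
turn(deg) [ -0.1 -12.7  -0.3] shift now-frame [443.8 167.   46.4] shift goal-frame [442.3 169.4 -52.3]
```

```bash
python3 -m creep '[{"x":0,"y":0,"z":0,"rx":0,"ry":-6.3,"rz":0,"grip":1},{"x":0,"y":0,"z":0,"rx":0,"ry":-6.3,"rz":0,"grip":1},{"x":37,"y":14,"z":-5,"rx":0,"ry":0,"rz":0,"grip":1},{"x":37,"y":14,"z":-5,"rx":0,"ry":0,"rz":0,"grip":1},{"x":37,"y":14,"z":-5,"rx":0,"ry":0,"rz":0,"grip":1},{"x":37,"y":14,"z":-5,"rx":0,"ry":0,"rz":0,"grip":1},{"x":37,"y":14,"z":-5,"rx":0,"ry":0,"rz":0,"grip":1},{"x":37,"y":14,"z":-5,"rx":0,"ry":0,"rz":0,"grip":1},{"x":37,"y":14,"z":-5,"rx":0,"ry":0,"rz":0,"grip":1},{"x":37,"y":14,"z":-5,"rx":0,"ry":0,"rz":0,"grip":1}]' >/dev/null
python3 -m creep '[{"x":37,"y":14,"z":-5,"rx":0,"ry":0,"rz":0,"grip":1},{"x":37,"y":14,"z":-5,"rx":0,"ry":0,"rz":0,"grip":1},{"x":37,"y":14,"z":-5,"rx":0,"ry":0,"rz":0,"grip":1},{"x":30,"y":14,"z":0,"rx":0,"ry":0,"rz":0,"grip":1},{"x":0,"y":0,"z":0,"rx":0,"ry":0,"rz":0,"grip":1},{"x":0,"y":0,"z":0,"rx":0,"ry":0,"rz":0,"grip":1},{"x":0,"y":0,"z":0,"rx":0,"ry":0,"rz":0,"grip":1},{"x":0,"y":0,"z":0,"rx":0,"ry":0,"rz":0,"grip":1},{"x":0,"y":0,"z":0,"rx":0,"ry":0,"rz":0,"grip":1},{"x":0,"y":0,"z":0,"rx":0,"ry":0,"rz":0,"grip":1}]' >/dev/null
python3 g1.py 505 -263 30 -25 79.7 90
python3 - <<'E'
from h import *
c=optics.read_camera("wrist"); cv2.imwrite("pics/w1.png",c["color"])
im=c["color"];h=cv2.cvtColor(im,cv2.COLOR_BGR2HSV)
cream=((h[...,1]>25)&(h[...,1]<110)&(h[...,2]>190)).astype(np.uint8)*255
print(blob(c,cream,(0,0,512,384),.031,2))
E
```

```text
t 2.65 tcp [ 510.3 -238.3  100.1] z [-0.076 -0.41  -0.909] y [ 0.983 -0.185  0.001] q [-0.44  0.19  2.   -0.54  0.91  0.07] op 0.998 F [-0.  -0.  -0.3] 0.0
turn(deg) [-0.1 -0.4 -0.4] shift now-frame [ 6.7 -0.8  6.2] shift goal-frame [ 6.7 -0.8  6.2]
[array([ 497.3, -304.9,   42.4,   42.2,  -10.5]), array([ 509.7, -235.7,   49.9,   44.6,   79.3])]
```

View pics/w1.png

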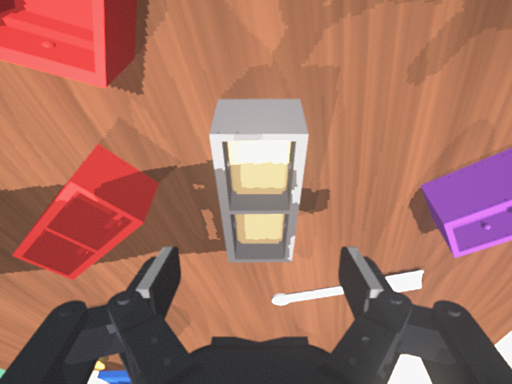

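The wrist view shows the mould centred between the fingers (columns 215–305), with both bars in it and the red and purple look-alikes clear. I'll go down and grip.

```bash
python3 -m creep '[{"x":7,"y":-1,"z":0,"rx":0,"ry":0,"rz":0,"grip":1},{"x":0,"y":0,"z":24,"rx":0,"ry":0,"rz":0,"grip":1},{"x":0,"y":0,"z":24,"rx":0,"ry":0,"rz":0,"grip":1},{"x":0,"y":0,"z":24,"rx":0,"ry":0,"rz":0,"grip":1},{"x":0,"y":0,"z":15,"rx":0,"ry":0,"rz":0,"grip":1},{"x":0,"y":0,"z":9,"rx":0,"ry":0,"rz":0,"grip":1},{"x":0,"y":0,"z":0,"rx":0,"ry":0,"rz":0,"grip":1},{"x":0,"y":0,"z":0,"rx":0,"ry":0,"rz":0,"grip":0.4},{"x":0,"y":0,"z":0,"rx":0,"ry":0,"rz":0,"grip":0.4},{"x":0,"y":0,"z":0,"rx":0,"ry":0,"rz":0,"grip":0.4}]' 80
python3 -m creep '[{"x":0,"y":0,"z":0,"rx":0,"ry":0,"rz":0,"grip":0.4},{"x":0,"y":0,"z":0,"rx":0,"ry":0,"rz":0,"grip":0.4},{"x":0,"y":0,"z":0,"rx":0,"ry":0,"rz":0,"grip":0.4},{"x":0,"y":0,"z":0,"rx":0,"ry":0,"rz":0,"grip":0.4},{"x":0,"y":0,"z":0,"rx":0,"ry":0,"rz":0,"grip":0.4},{"x":0,"y":0,"z":0,"rx":0,"ry":0,"rz":0,"grip":0.4},{"x":0,"y":0,"z":0,"rx":0,"ry":0,"rz":0,"grip":0.4},{"x":0,"y":0,"z":0,"rx":0,"ry":0,"rz":0,"grip":0.4},{"x":0,"y":0,"z":0,"rx":0,"ry":0,"rz":0,"grip":0.4},{"x":0,"y":0,"z":0,"rx":0,"ry":0,"rz":0,"grip":0.4}]' 
python3 g1.py 505 -263 30 -25 79.7 0
```

```text
time: 3.53
eef_pos: [0.5048, -0.27, 0.011]
tcp_rot: [0.752, 0.624, -0.163, 0.138]
contact_force: [1.9, -0.5, -2.6]
opening: 0.694
finger_force: 86.1
time: 4.37
eef_pos: [0.5048, -0.27, 0.0108]
tcp_rot: [0.752, 0.624, -0.163, 0.137]
contact_force: [1.3, 4.7, 6.4]
opening: 0.689
finger_force: 87.1
t 4.37 tcp [ 504.8 -270.    10.8] z [-0.074 -0.41  -0.909] y [ 0.983 -0.183  0.002] q [-0.49  0.35  2.01 -0.62  0.75  0.15] op 0.689 F [1.3 4.7 6.4] 87.1
turn(deg) [ 0.  -0.4 -0.3] shift now-frame [-1.9 -1.   1.7] shift goal-frame [-1.9 -1.   1.7]
```

```bash
python3 -m creep '[{"x":0,"y":0,"z":-25,"rx":0,"ry":0,"rz":0,"grip":0.4},{"x":0,"y":0,"z":-35,"rx":0,"ry":0,"rz":0,"grip":0.4},{"x":0,"y":0,"z":-35,"rx":0,"ry":0,"rz":0,"grip":0.4},{"x":0,"y":0,"z":-35,"rx":0,"ry":0,"rz":0,"grip":0.4},{"x":0,"y":0,"z":-25,"rx":0,"ry":0,"rz":0,"grip":0.4},{"x":0,"y":0,"z":0,"rx":0,"ry":3,"rz":0,"grip":0.4},{"x":0,"y":0,"z":0,"rx":0,"ry":6,"rz":0,"grip":0.4},{"x":0,"y":0,"z":0,"rx":0,"ry":7,"rz":0,"grip":0.4},{"x":0,"y":0,"z":0,"rx":0,"ry":7,"rz":0,"grip":0.4},{"x":0,"y":0,"z":0,"rx":0,"ry":7,"rz":0,"grip":0.4}]' 
python3 -m creep '[{"x":0,"y":0,"z":0,"rx":0,"ry":7,"rz":0,"grip":0.4},{"x":0,"y":0,"z":0,"rx":0,"ry":7,"rz":0,"grip":0.4},{"x":0,"y":0,"z":0,"rx":0,"ry":7,"rz":0,"grip":0.4},{"x":0,"y":0,"z":0,"rx":0,"ry":7,"rz":0,"grip":0.4},{"x":0,"y":0,"z":0,"rx":0,"ry":7,"rz":0,"grip":0.4},{"x":0,"y":0,"z":0,"rx":0,"ry":7,"rz":0,"grip":0.4},{"x":0,"y":0,"z":0,"rx":0,"ry":7,"rz":0,"grip":0.4},{"x":0,"y":0,"z":0,"rx":0,"ry":7,"rz":0,"grip":0.4},{"x":0,"y":0,"z":0,"rx":0,"ry":4,"rz":0,"grip":0.4},{"x":0,"y":0,"z":0,"rx":0,"ry":0,"rz":0,"grip":0.4}]' 
python3 g1.py 570 -50 93 65.4 79.7 0
```

```text
time: 5.2
eef_pos: [0.5152, -0.2059, 0.1504]
tcp_rot: [0.768, 0.639, 0.039, -0.031]
contact_force: [-1.2, -0.8, -3.6]
opening: 0.692
finger_force: 87.5
time: 6.03
eef_pos: [0.5136, -0.2067, 0.146]
tcp_rot: [0.648, 0.535, 0.415, -0.348]
contact_force: [-0.8, -0.3, -4.0]
opening: 0.695
finger_force: 87.7
t 6.03 tcp [ 513.6 -206.7  146. ] z [ 0.166  0.895 -0.414] y [ 0.983 -0.186 -0.007] q [-0.9   0.48  1.79  0.78  1.76 -0.93] op 0.695 F [-0.8 -0.3 -4. ] 87.7
turn(deg) [ 0.2 -0.2 -0.5] shift now-frame [ 19.9  26.7 193.5] shift goal-frame [ 20.2  27.5 193.4]
```

```bash
python3 -m creep '[{"x":2,"y":3,"z":20,"rx":0,"ry":0,"rz":0,"grip":0.4},{"x":4,"y":5,"z":38,"rx":0,"ry":0,"rz":0,"grip":0.4},{"x":4,"y":5,"z":38,"rx":0,"ry":0,"rz":0,"grip":0.4},{"x":4,"y":5,"z":38,"rx":0,"ry":0,"rz":0,"grip":0.4},{"x":4,"y":5,"z":38,"rx":0,"ry":0,"rz":0,"grip":0.4},{"x":2,"y":3,"z":21,"rx":0,"ry":0,"rz":0,"grip":0.4},{"x":-6,"y":0,"z":3,"rx":0,"ry":0,"rz":0,"grip":0.4},{"x":-5,"y":0,"z":2,"rx":0,"ry":0,"rz":0,"grip":0.4},{"x":0,"y":0,"z":0,"rx":0,"ry":0,"rz":0,"grip":0.4},{"x":0,"y":0,"z":0,"rx":0,"ry":0,"rz":0,"grip":0.4}]' >/dev/null
python3 g1.py 570 -50 73 65.4 79.7 0
python3 - <<'E'
from h import *
c=optics.read_camera("scene"); cv2.imwrite("pics/s1.png",cv2.resize(c["color"][90:300,80:360],None,fx=2.5,fy=2.5))
E
```

```text
t 6.87 tcp [574.8 -31.7  76.1] z [ 0.168  0.893 -0.417] y [ 0.983 -0.184  0.001] q [-0.62  0.52  1.9   0.97  1.51 -0.93] op 0.692 F [ 0.7  0.4 -2.1] 87.5
turn(deg) [ 0.3  0.1 -0.1] shift now-frame [-10.6  -1.5   6.1] shift goal-frame [-10.6  -1.5   6.1]
```

View pics/s1.png

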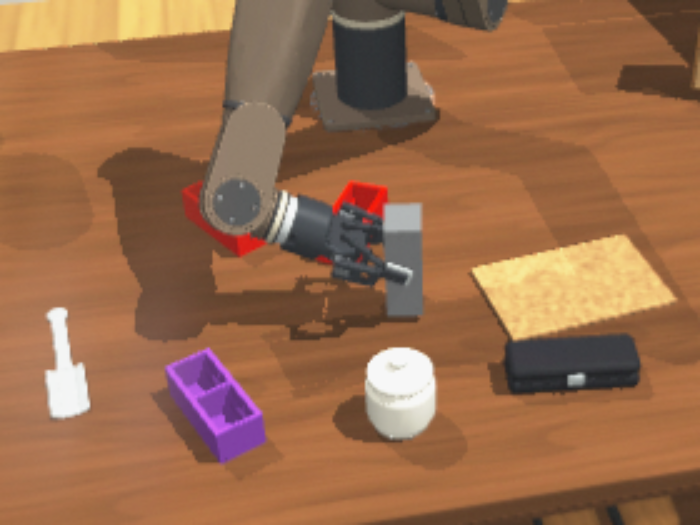

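The crop shows the mould held on end (405,260), open side toward the hand and clear of jar and reds. I'll lower it gently until it touches.

```bash
python3 -m creep '[{"x":-3,"y":0,"z":1.5,"rx":0,"ry":0,"rz":0,"grip":0.4},{"x":-3,"y":0,"z":1.5,"rx":0,"ry":0,"rz":0,"grip":0.4},{"x":-2,"y":0,"z":1,"rx":0,"ry":0,"rz":0,"grip":0.4},{"x":-0.9,"y":0,"z":0.4,"rx":0,"ry":0,"rz":0,"grip":0.4},{"x":-0.9,"y":0,"z":0.4,"rx":0,"ry":0,"rz":0,"grip":0.4},{"x":0,"y":0,"z":0,"rx":0,"ry":0,"rz":0,"grip":0.4},{"x":0,"y":0,"z":0,"rx":0,"ry":0,"rz":0,"grip":0.4},{"x":0,"y":0,"z":0,"rx":0,"ry":0,"rz":0,"grip":0.4},{"x":0,"y":0,"z":0,"rx":0,"ry":0,"rz":0,"grip":0.4},{"x":0,"y":0,"z":0,"rx":0,"ry":0,"rz":0,"grip":0.4}]' >/dev/null
python3 g1.py 570 -50 73 65.4 79.7 0
```

```text
t 7.75 tcp [574.7 -30.3  65.1] z [ 0.167  0.894 -0.416] y [ 0.983 -0.183  0.   ] q [-0.62  0.54  1.9   0.98  1.5  -0.94] op 0.694 F [-0.3 -0.1 -2.7] 87.5
turn(deg) [ 0.3  0.  -0.1] shift now-frame [-1.2 -1.1  0.4] shift goal-frame [-1.2 -1.1  0.4]
```

```bash
python3 -m creep '[{"x":-0.5,"y":0,"z":0.2,"rx":0,"ry":0,"rz":0,"grip":0.4},{"x":-0.5,"y":0,"z":0.2,"rx":0,"ry":0,"rz":0,"grip":0.4},{"x":-0.5,"y":0,"z":0.2,"rx":0,"ry":0,"rz":0,"grip":0.4},{"x":-0.5,"y":0,"z":0.2,"rx":0,"ry":0,"rz":0,"grip":0.4},{"x":-0.5,"y":0,"z":0.2,"rx":0,"ry":0,"rz":0,"grip":0.4},{"x":0,"y":0,"z":0,"rx":0,"ry":0,"rz":0,"grip":0.4},{"x":0,"y":0,"z":0,"rx":0,"ry":0,"rz":0,"grip":0.4},{"x":0,"y":0,"z":0,"rx":0,"ry":0,"rz":0,"grip":0.4},{"x":0,"y":0,"z":0,"rx":0,"ry":0,"rz":0,"grip":0.4},{"x":0,"y":0,"z":0,"rx":0,"ry":0,"rz":0,"grip":0.4}]' >/dev/null
python3 g1.py 570 -50 73 65.4 79.7 0
```

```text
t 8.58 tcp [574.7 -30.5  64.1] z [ 0.166  0.895 -0.413] y [ 0.983 -0.182  0.   ] q [-0.62  0.55  1.9   0.98  1.5  -0.95] op 0.696 F [-2.7 -1.2  6.6] 88.2
turn(deg) [ 0.2 -0.2 -0.1] shift now-frame [-0.2 -1.2  0.1] shift goal-frame [-0.2 -1.2  0.1]
```

```bash
python3 -m creep '[{"x":0,"y":0,"z":0,"rx":0,"ry":0,"rz":0,"grip":1},{"x":0,"y":0,"z":0,"rx":0,"ry":0,"rz":0,"grip":1},{"x":0,"y":0,"z":0,"rx":0,"ry":0,"rz":0,"grip":1},{"x":0,"y":0,"z":-15,"rx":0,"ry":0,"rz":0,"grip":1},{"x":0,"y":0,"z":-30,"rx":0,"ry":0,"rz":0,"grip":1},{"x":0,"y":0,"z":-35,"rx":0,"ry":0,"rz":0,"grip":1},{"x":0,"y":0,"z":-35,"rx":0,"ry":0,"rz":0,"grip":1},{"x":36,"y":0,"z":-17,"rx":0,"ry":0,"rz":0,"grip":1},{"x":36,"y":0,"z":-17,"rx":0,"ry":0,"rz":0,"grip":1},{"x":36,"y":0,"z":-17,"rx":0,"ry":0,"rz":0,"grip":1}]' 
python3 -m creep '[{"x":36,"y":0,"z":-17,"rx":0,"ry":0,"rz":0,"grip":1},{"x":36,"y":0,"z":-17,"rx":0,"ry":0,"rz":0,"grip":1},{"x":0,"y":0,"z":0,"rx":0,"ry":-7,"rz":0,"grip":1},{"x":0,"y":0,"z":0,"rx":0,"ry":-7,"rz":0,"grip":1},{"x":0,"y":0,"z":0,"rx":0,"ry":-7,"rz":0,"grip":1},{"x":0,"y":0,"z":0,"rx":0,"ry":-7,"rz":0,"grip":1},{"x":0,"y":0,"z":0,"rx":0,"ry":-7,"rz":0,"grip":1},{"x":0,"y":0,"z":0,"rx":0,"ry":-7,"rz":0,"grip":1},{"x":0,"y":0,"z":0,"rx":0,"ry":-7,"rz":0,"grip":1},{"x":0,"y":0,"z":0,"rx":0,"ry":-7,"rz":0,"grip":1}]'  >/dev/null
python3 g1.py 570 -50 73 -70 79.7 130
python3 - <<'E'
from h import *
c=optics.read_camera("top"); cv2.imwrite("pics/t1.png",c["color"])
h=cv2.cvtColor(c["color"],cv2.COLOR_BGR2HSV)
print(h[195:175:-2,258:276:2,:].tolist()[:3])
c2=optics.read_camera("scene");cv2.imwrite("pics/s2.png",cv2.resize(c2["color"][90:300,80:360],None,fx=2.5,fy=2.5))
E
```

```text
time: 9.42
eef_pos: [0.5547, -0.1363, 0.2311]
tcp_rot: [0.648, 0.537, 0.416, -0.345]
contact_force: [0.8, -1.1, 0.2]
opening: 0.998
finger_force: 0.0
t 10.25 tcp [ 555.  -137.   311.1] z [ 0.032  0.153 -0.988] y [ 0.983 -0.185  0.003] q [-0.49  0.02  1.74  0.15  1.43 -0.33] op 0.997 F [ 0.3  0.5 -0.3] 0.0
turn(deg) [ -0.1 -79.   -0.4] shift now-frame [155.9  -2.6 228.4] shift goal-frame [ 254.    -0.8 -109.5]
[[[10, 157, 133], [3, 16, 175], [120, 7, 207], [116, 9, 205], [102, 6, 200], [110, 8, 202], [103, 9, 201], [115, 8, 202], [110, 7, 205]], [[10, 169, 116], [3, 16, 171], [117, 11, 206], [110, 8, 203], [103, 9, 200], [115, 8, 202], [110, 8, 201], [110, 8, 203], [111, 9, 203]], [[11, 171, 119], [5, 50, 153], [115, 8, 203], [114, 6, 203], [108, 6, 201], [105, 8, 201], [95, 8, 203], [111, 9, 203], [120, 8, 201]]]
```

View pics/s2.png

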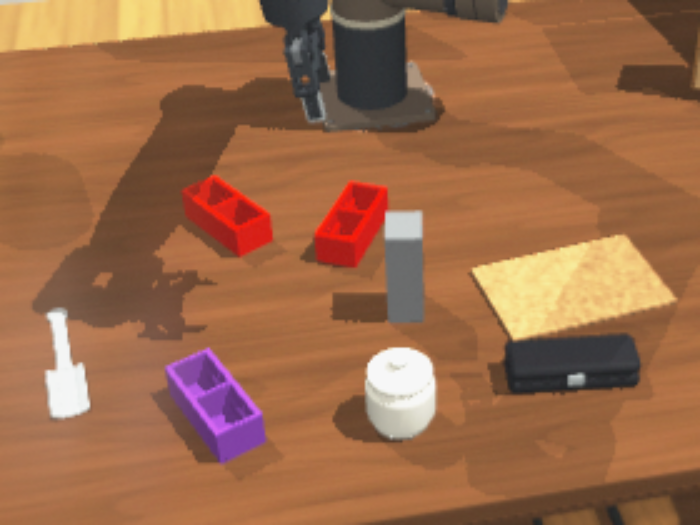

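View pics/t1.png

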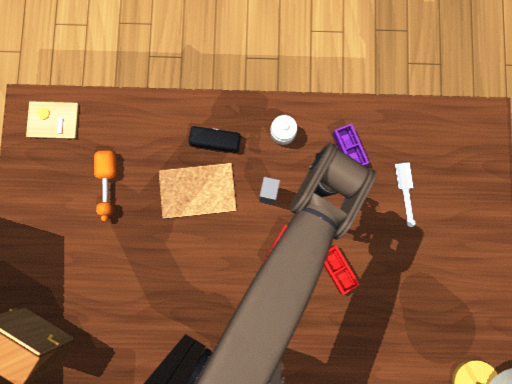

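Both views show the mould standing on its end (top view 270,190) and undisturbed bystanders. I'll measure its top face and go round to the underside.

```bash
python3 - <<'E'
from h import *
from g1 import go
c=optics.read_camera("top"); h=cv2.cvtColor(c["color"],cv2.COLOR_BGR2HSV)
m=((h[...,1]<30)&(h[...,2]>190)).astype(np.uint8)*255
b=blob(c,m,(250,168,290,212),.14)[0]; print(b)
C=b[:2]; 
for u in ((b[4]+90 if abs(b[4])<45 else b[4])%180,):
    U=np.array([np.cos(np.radians(u)),np.sin(np.radians(u))]); print("u",u)
    go([*(C+8*U),70],-70,u,110)
E
```

```text
[573.7 -41.4  56.8  43.7 -10.7]
u 79.3
t 10.4 tcp [ 555.2 -134.7  310.5] z [ 0.031  0.161 -0.986] y [ 0.983 -0.182  0.002] q [-0.49  0.02  1.74  0.16  1.43 -0.33] op 1.001 F [ 0.3 -0.7 -0.7] 0.0
turn(deg) [  0.2 -79.4   0.2] shift now-frame [148.8   1.3 238.1] shift goal-frame [ 261.3    0.9 -102.6]
```

```bash
python3 -m creep '[{"x":37,"y":0,"z":0,"rx":0,"ry":0,"rz":0,"grip":1},{"x":37,"y":0,"z":0,"rx":0,"ry":0,"rz":0,"grip":1},{"x":38,"y":0,"z":0,"rx":0,"ry":0,"rz":0,"grip":1},{"x":38,"y":1,"z":0,"rx":0,"ry":-3,"rz":0,"grip":1},{"x":0,"y":0,"z":0,"rx":0,"ry":-7,"rz":0,"grip":1},{"x":0,"y":0,"z":0,"rx":0,"ry":-7,"rz":0,"grip":1},{"x":0,"y":0,"z":0,"rx":0,"ry":-7,"rz":0,"grip":1},{"x":0,"y":0,"z":0,"rx":0,"ry":-7,"rz":0,"grip":1},{"x":0,"y":0,"z":0,"rx":0,"ry":-7,"rz":0,"grip":1},{"x":0,"y":0,"z":0,"rx":0,"ry":-7,"rz":0,"grip":1}]' >/dev/null
python3 -m creep '[{"x":0,"y":0,"z":0,"rx":0,"ry":-7,"rz":0,"grip":1},{"x":0,"y":0,"z":0,"rx":0,"ry":-7,"rz":0,"grip":1},{"x":0,"y":0,"z":0,"rx":0,"ry":-7,"rz":0,"grip":1},{"x":0,"y":0,"z":0,"rx":0,"ry":-7,"rz":0,"grip":1},{"x":0,"y":0,"z":0,"rx":0,"ry":-6,"rz":0,"grip":1},{"x":0,"y":0,"z":0,"rx":0,"ry":0,"rz":0,"grip":1},{"x":0,"y":0,"z":0,"rx":0,"ry":0,"rz":0,"grip":1},{"x":0,"y":0,"z":0,"rx":0,"ry":0,"rz":0,"grip":1},{"x":0,"y":0,"z":0,"rx":0,"ry":0,"rz":0,"grip":1},{"x":0,"y":0,"z":0,"rx":0,"ry":0,"rz":0,"grip":1}]' >/dev/null
python3 g1.py 575.2 -33.5 70 -70 79.3 110
```

```text
t 12.07 tcp [583.4   8.9 335.5] z [-0.172 -0.92  -0.351] y [ 0.983 -0.185  0.003] q [ 0.21  0.32  1.64 -1.08  1.77  0.52] op 1.0 F [ 0.4 -0.1  0.7] 0.0
turn(deg) [ 0.1 -0.5 -0.1] shift now-frame [234.3  -0.9  45.6] shift goal-frame [ 2.347e+02 -2.000e-01  4.340e+01]
```

```bash
python3 -m creep '[{"x":39,"y":0,"z":7,"rx":0,"ry":-0.5,"rz":0,"grip":1},{"x":39,"y":0,"z":7,"rx":0,"ry":0,"rz":0,"grip":1},{"x":39,"y":0,"z":7,"rx":0,"ry":0,"rz":0,"grip":1},{"x":39,"y":0,"z":7,"rx":0,"ry":0,"rz":0,"grip":1},{"x":39,"y":0,"z":7,"rx":0,"ry":0,"rz":0,"grip":1},{"x":39,"y":0,"z":7,"rx":0,"ry":0,"rz":0,"grip":1},{"x":0,"y":0,"z":0,"rx":0,"ry":0,"rz":0,"grip":1},{"x":0,"y":0,"z":0,"rx":0,"ry":0,"rz":0,"grip":1},{"x":0,"y":0,"z":0,"rx":0,"ry":0,"rz":0,"grip":1},{"x":0,"y":0,"z":0,"rx":0,"ry":0,"rz":0,"grip":1}]' >/dev/null
python3 g1.py 575.2 -33.5 70 -70 79.3 110
python3 - <<'E'
from h import *
c=optics.read_camera("wrist"); cv2.imwrite("pics/w2.png",c["color"])
E
```

```text
t 12.9 tcp [592.7  49.6 103.9] z [-0.171 -0.924 -0.343] y [ 0.983 -0.184  0.007] q [ 0.27  0.67  1.63 -1.01  1.65  0.84] op 1.0 F [0.6 1.  0.1] 0.0
turn(deg) [ 0.2 -0.  -0.3] shift now-frame [ 2.8 -1.8  3.4] shift goal-frame [ 2.8 -1.8  3.4]
```

View pics/w2.png

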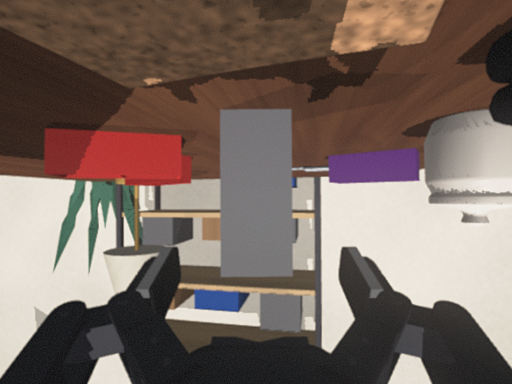

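The wrist view shows the mould's underside centred (columns 220–292, fingers about the same centre). I'll approach and grip.

```bash
python3 -m creep '[{"x":3,"y":-1,"z":25,"rx":0,"ry":0,"rz":0,"grip":1},{"x":0,"y":0,"z":25,"rx":0,"ry":0,"rz":0,"grip":1},{"x":0,"y":0,"z":25,"rx":0,"ry":0,"rz":0,"grip":1},{"x":0,"y":0,"z":20,"rx":0,"ry":0,"rz":0,"grip":1},{"x":0,"y":0,"z":12,"rx":0,"ry":0,"rz":0,"grip":1},{"x":0,"y":0,"z":6,"rx":0,"ry":0,"rz":0,"grip":1},{"x":0,"y":0,"z":0,"rx":0,"ry":0,"rz":0,"grip":1},{"x":0,"y":0,"z":0,"rx":0,"ry":0,"rz":0,"grip":0.4},{"x":0,"y":0,"z":0,"rx":0,"ry":0,"rz":0,"grip":0.4},{"x":0,"y":0,"z":0,"rx":0,"ry":0,"rz":0,"grip":0.4}]' 100
python3 -m creep '[{"x":0,"y":0,"z":0,"rx":0,"ry":0,"rz":0,"grip":0.4},{"x":0,"y":0,"z":0,"rx":0,"ry":0,"rz":0,"grip":0.4},{"x":0,"y":0,"z":0,"rx":0,"ry":0,"rz":0,"grip":0.4},{"x":10,"y":0,"z":0,"rx":0,"ry":0,"rz":0,"grip":0.4},{"x":-10,"y":0,"z":0,"rx":0,"ry":0,"rz":0,"grip":0.4},{"x":0,"y":0,"z":0,"rx":0,"ry":0,"rz":0,"grip":0.4},{"x":0,"y":0,"z":0,"rx":0,"ry":0,"rz":0,"grip":0.4},{"x":0,"y":0,"z":0,"rx":0,"ry":0,"rz":0,"grip":0.4},{"x":0,"y":0,"z":0,"rx":0,"ry":0,"rz":0,"grip":0.4},{"x":0,"y":0,"z":0,"rx":0,"ry":0,"rz":0,"grip":0.4}]' >/dev/null; python3 g1.py 575.2 -33.5 70 -70 79.3 0
```

```text
time: 13.78
eef_pos: [0.5712, -0.0528, 0.0593]
tcp_rot: [0.63, 0.523, -0.441, 0.368]
contact_force: [0.0, 2.0, 2.0]
opening: 0.687
finger_force: 106.7
t 14.62 tcp [571.1 -53.5  59.4] z [-0.171 -0.925 -0.339] y [ 0.983 -0.183  0.002] q [ 0.12  0.66  1.77 -1.12  1.5   0.9 ] op 0.686 F [1.1 3.2 7.1] 107.5
turn(deg) [ 0.2  0.2 -0. ] shift now-frame [-3.   0.3 -0.8] shift goal-frame [-3.   0.3 -0.8]
```

```bash
python3 -m creep '[{"x":-19,"y":0,"z":-7,"rx":0,"ry":0,"rz":0,"grip":0.4},{"x":-33,"y":0,"z":-12,"rx":0,"ry":0,"rz":0,"grip":0.4},{"x":-35,"y":0,"z":-13,"rx":0,"ry":0,"rz":0,"grip":0.4},{"x":-35,"y":0,"z":-13,"rx":0,"ry":0,"rz":0,"grip":0.4},{"x":-33,"y":0,"z":-12,"rx":0,"ry":0,"rz":0,"grip":0.4},{"x":-19,"y":0,"z":-7,"rx":0,"ry":3,"rz":0,"grip":0.4},{"x":0,"y":0,"z":0,"rx":0,"ry":6,"rz":0,"grip":0.4},{"x":0,"y":0,"z":0,"rx":0,"ry":7,"rz":0,"grip":0.4},{"x":0,"y":0,"z":0,"rx":0,"ry":7,"rz":0,"grip":0.4},{"x":0,"y":0,"z":0,"rx":0,"ry":7,"rz":0,"grip":0.4}]' >/dev/null
python3 -m creep '[{"x":0,"y":0,"z":0,"rx":0,"ry":7,"rz":0,"grip":0.4},{"x":0,"y":0,"z":0,"rx":0,"ry":7,"rz":0,"grip":0.4},{"x":0,"y":0,"z":0,"rx":0,"ry":7,"rz":0,"grip":0.4},{"x":0,"y":0,"z":0,"rx":0,"ry":7,"rz":0,"grip":0.4},{"x":0,"y":0,"z":0,"rx":0,"ry":7,"rz":0,"grip":0.4},{"x":0,"y":0,"z":0,"rx":0,"ry":7,"rz":0,"grip":0.4},{"x":0,"y":0,"z":0,"rx":0,"ry":7,"rz":0,"grip":0.4},{"x":0,"y":0,"z":0,"rx":0,"ry":7,"rz":0,"grip":0.4},{"x":0,"y":0,"z":0,"rx":0,"ry":4,"rz":0,"grip":0.4},{"x":0,"y":0,"z":0,"rx":0,"ry":0,"rz":0,"grip":0.4}]' >/dev/null; python3 g1.py 579 187 150 20.2 79.3 0
python3 - <<'E'
from h import *
c=optics.read_camera("scene"); cv2.imwrite("pics/s3.png",cv2.resize(c["color"][90:280,120:380],None,fx=3,fy=3))
E
```

```text
t 16.28 tcp [569.  -55.  239.8] z [ 0.059  0.337 -0.94 ] y [ 0.982 -0.188 -0.006] q [-0.42  0.06  1.84  0.35  1.34 -0.33] op 0.689 F [-0.4  0.2 -2.9] 107.4
turn(deg) [-0.2  0.2 -0.3] shift now-frame [194.5 -35.1 188.4] shift goal-frame [193.9 -35.1 189. ]
```

View pics/s3.png

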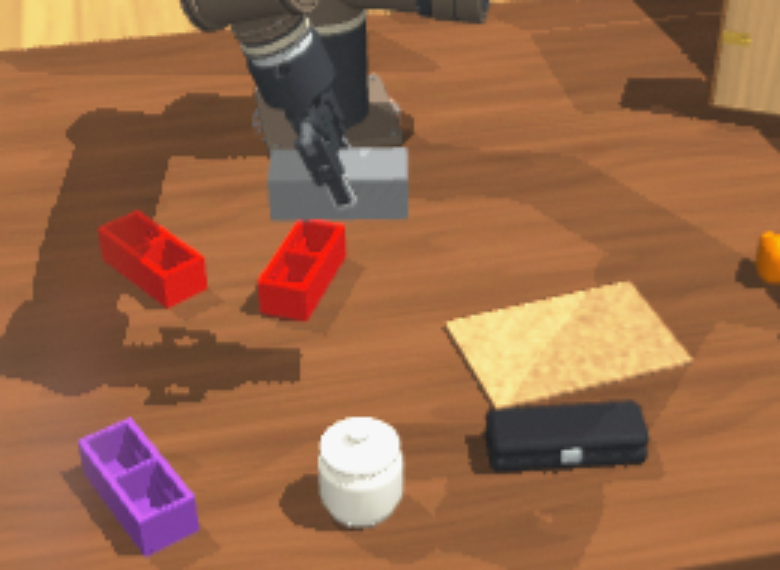

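The crop shows the mould level and upside down in the air (340,185), clear of everything. I'll move it over the mat.

```bash
python3 -m creep '[{"x":14,"y":-3,"z":14,"rx":0,"ry":0,"rz":0,"grip":0.4},{"x":28,"y":-5,"z":27,"rx":0,"ry":0,"rz":0,"grip":0.4},{"x":28,"y":-5,"z":27,"rx":0,"ry":0,"rz":0,"grip":0.4},{"x":28,"y":-5,"z":27,"rx":0,"ry":0,"rz":0,"grip":0.4},{"x":28,"y":-5,"z":27,"rx":0,"ry":0,"rz":0,"grip":0.4},{"x":28,"y":-5,"z":27,"rx":0,"ry":0,"rz":0,"grip":0.4},{"x":26,"y":-5,"z":26,"rx":0,"ry":0,"rz":0,"grip":0.4},{"x":14,"y":-2,"z":14,"rx":0,"ry":0,"rz":0,"grip":0.4},{"x":0,"y":0,"z":0,"rx":0,"ry":0,"rz":0,"grip":0.4},{"x":0,"y":0,"z":0,"rx":0,"ry":0,"rz":0,"grip":0.4}]' >/dev/null
python3 g1.py 579 187 50 20.2 79.3 0
```

```text
t 17.17 tcp [579.8 198.1 130.2] z [ 0.059  0.333 -0.941] y [ 0.984 -0.18  -0.002] q [ 0.02  0.2   1.91  0.4   1.   -0.01] op 0.686 F [-0.1 -0.7 -2.9] 108.0
turn(deg) [-0.2  0.4  0.3] shift now-frame [-37.4   1.5  93.7] shift goal-frame [-38.    1.3  93.4]
```

```bash
python3 -m creep '[{"x":-4,"y":0,"z":10,"rx":0,"ry":0,"rz":0,"grip":0.4},{"x":-9,"y":0,"z":22,"rx":0,"ry":0,"rz":0,"grip":0.4},{"x":-10,"y":1,"z":25,"rx":0,"ry":0,"rz":0,"grip":0.4},{"x":-9,"y":0,"z":22,"rx":0,"ry":0,"rz":0,"grip":0.4},{"x":-6,"y":0,"z":14,"rx":0,"ry":0,"rz":0,"grip":0.4},{"x":-0.7,"y":0,"z":1.9,"rx":0,"ry":0,"rz":0,"grip":0.4},{"x":-0.7,"y":0,"z":1.9,"rx":0,"ry":0,"rz":0,"grip":0.4},{"x":-0.3,"y":0,"z":0.9,"rx":0,"ry":0,"rz":0,"grip":0.4},{"x":0,"y":0,"z":0,"rx":0,"ry":0,"rz":0,"grip":0.4},{"x":0,"y":0,"z":0,"rx":0,"ry":0,"rz":0,"grip":0.4}]' >/dev/null
python3 g1.py 579 187 45 19.8 79.3 0
python3 - <<'E'
from h import *
c=optics.read_camera("scene"); cv2.imwrite("pics/s4.png",cv2.resize(c["color"][130:260,230:400],None,fx=4,fy=4))
E
```

```text
t 18.0 tcp [583.  192.   28.3] z [ 0.066  0.335 -0.94 ] y [ 0.983 -0.184  0.003] q [ 0.01  0.35  1.94  0.47  0.83 -0.12] op 0.683 F [ 0.  -0.1 -3.1] 108.1
turn(deg) [ 0.1 -0.1  0.2] shift now-frame [ 0.4 -3.   4.4] shift goal-frame [ 0.4 -3.   4.4]
```

View pics/s4.png

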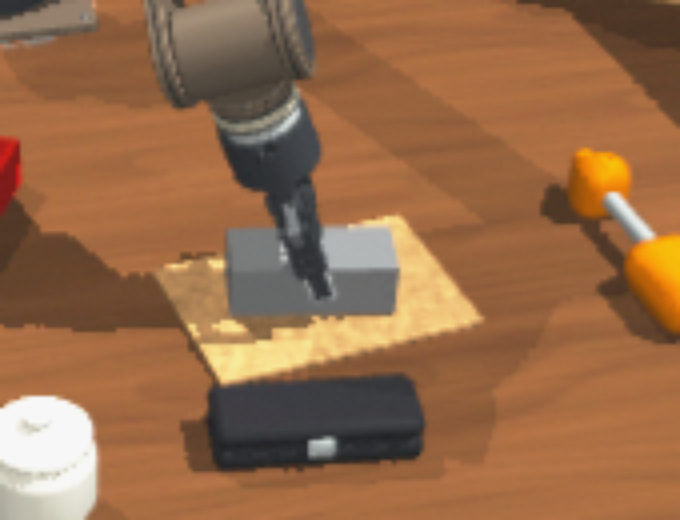

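The crop shows the mould just above the middle of the mat (315,270), level. I'll feel for contact.

```bash
python3 -m creep '[{"x":-0.7,"y":0,"z":1.9,"rx":0,"ry":0,"rz":0,"grip":0.4},{"x":-0.7,"y":0,"z":1.9,"rx":0,"ry":0,"rz":0,"grip":0.4},{"x":-0.3,"y":0,"z":0.9,"rx":0,"ry":0,"rz":0,"grip":0.4},{"x":-0.3,"y":0,"z":0.9,"rx":0,"ry":0,"rz":0,"grip":0.4},{"x":-0.3,"y":0,"z":0.9,"rx":0,"ry":0,"rz":0,"grip":0.4},{"x":0,"y":0,"z":0,"rx":0,"ry":0,"rz":0,"grip":0.4},{"x":0,"y":0,"z":0,"rx":0,"ry":0,"rz":0,"grip":0.4},{"x":0,"y":0,"z":0,"rx":0,"ry":0,"rz":0,"grip":0.4},{"x":0,"y":0,"z":0,"rx":0,"ry":0,"rz":0,"grip":0.4},{"x":0,"y":0,"z":0,"rx":0,"ry":0,"rz":0,"grip":0.4}]' >/dev/null
python3 g1.py 579 187 45 19.8 79.3 0
```

```text
t 18.88 tcp [582.4 192.1  23.3] z [ 0.062  0.337 -0.94 ] y [ 0.983 -0.183 -0.   ] q [ 0.01  0.36  1.94  0.47  0.83 -0.12] op 0.686 F [-9.8 -4.9 16.3] 110.4
turn(deg) [-0.1 -0.2  0.2] shift now-frame [ 2.  -2.4 -0.3] shift goal-frame [ 2.  -2.4 -0.3]
```

```bash
python3 -m creep '[{"x":7,"y":0,"z":-19,"rx":0,"ry":0,"rz":0,"grip":0.4},{"x":7,"y":0,"z":-19,"rx":0,"ry":0,"rz":0,"grip":0.4},{"x":0,"y":0,"z":0,"rx":0,"ry":0,"rz":0,"grip":0.4},{"x":0,"y":0,"z":0,"rx":0,"ry":0,"rz":0,"grip":0.4},{"x":-4,"y":0,"z":11,"rx":0,"ry":0,"rz":0,"grip":0.4},{"x":-10,"y":0,"z":28,"rx":0,"ry":0,"rz":0,"grip":0.4},{"x":0,"y":0,"z":0,"rx":0,"ry":0,"rz":0,"grip":0.4},{"x":0,"y":0,"z":0,"rx":0,"ry":0,"rz":0,"grip":0.4},{"x":0,"y":0,"z":0,"rx":0,"ry":0,"rz":0,"grip":0.4},{"x":0,"y":0,"z":0,"rx":0,"ry":0,"rz":0,"grip":0.4}]' >/dev/null
python3 g1.py 579 187 45 19.8 79.3 0
python3 -m creep '[{"x":3,"y":0,"z":-9,"rx":0,"ry":0,"rz":0,"grip":0.4},{"x":5,"y":0,"z":-14,"rx":0,"ry":0,"rz":0,"grip":0.4},{"x":6,"y":0,"z":-16,"rx":0,"ry":0,"rz":0,"grip":0.4},{"x":0,"y":0,"z":0,"rx":0,"ry":0,"rz":0,"grip":0.4},{"x":0,"y":0,"z":0,"rx":0,"ry":0,"rz":0,"grip":0.4},{"x":0,"y":0,"z":0,"rx":0,"ry":0,"rz":0,"grip":0.4},{"x":0,"y":0,"z":0,"rx":0,"ry":0,"rz":0,"grip":0.4},{"x":0,"y":0,"z":0,"rx":0,"ry":0,"rz":0,"grip":0.4},{"x":0,"y":0,"z":0,"rx":0,"ry":0,"rz":0,"grip":0.4},{"x":0,"y":0,"z":0,"rx":0,"ry":0,"rz":0,"grip":0.4}]' >/dev/null
python3 g1.py 579 187 45 19.8 79.3 0
python3 - <<'E'
from h import *
c=optics.read_camera("scene"); im=c["color"]; cv2.imwrite("pics/s5.png",cv2.resize(im[130:260,230:400],None,fx=4,fy=4))
h=cv2.cvtColor(im,cv2.COLOR_BGR2HSV); m=((abs(h[...,0].astype(int)-27)<6)&(h[...,1]>20)&(h[...,1]<110)&(h[...,2]>150))[130:260,230:400]
print(m.sum(), np.argwhere(m).mean(0) if m.any() else "")
E
```

```text
t 19.72 tcp [583.8 192.4  19.2] z [ 0.067  0.335 -0.94 ] y [ 0.983 -0.185  0.004] q [ 0.01  0.37  1.94  0.48  0.82 -0.13] op 0.688 F [4.9 0.6 5.1] 128.1
turn(deg) [ 0.2 -0.2  0.1] shift now-frame [ 2.9 -3.7 -4.4] shift goal-frame [ 2.9 -3.7 -4.4]
t 20.55 tcp [581.2 192.2  59.5] z [ 0.061  0.335 -0.94 ] y [ 0.983 -0.184 -0.001] q [ 0.01  0.3   1.94  0.45  0.89 -0.08] op 0.687 F [-0.2 -0.1 -1.6] 127.7
turn(deg) [-0.1 -0.1  0.1] shift now-frame [-10.2  -1.2  33.7] shift goal-frame [-10.1  -1.2  33.7]
298 [103.55369128  32.29530201]
```

View pics/s5.png

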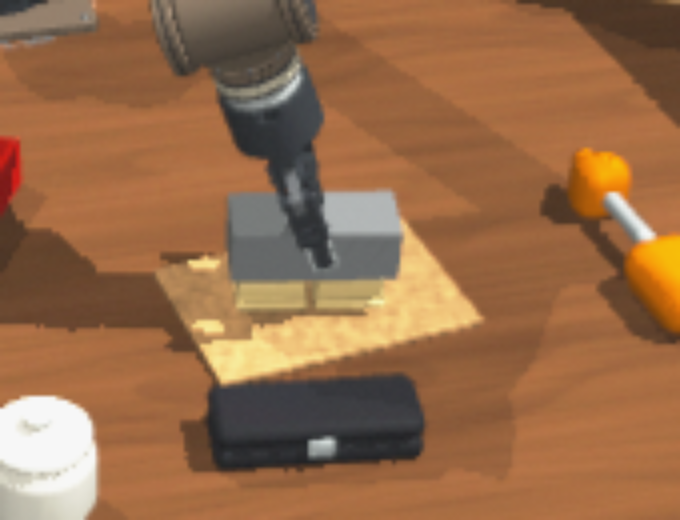

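Both bars have dropped and lie on the mat under the raised mould (310,295). I'll carry the mould to the free ledge.

```bash
python3 -m creep '[{"x":6,"y":0,"z":-16,"rx":0,"ry":0,"rz":0,"grip":0.4},{"x":10,"y":0,"z":-28,"rx":0,"ry":0,"rz":0,"grip":0.4},{"x":6,"y":0,"z":-16,"rx":0,"ry":0,"rz":0,"grip":0.4},{"x":-32,"y":4,"z":-12,"rx":0,"ry":0,"rz":0,"grip":0.4},{"x":-34,"y":4,"z":-12,"rx":0,"ry":0,"rz":0,"grip":0.4},{"x":-34,"y":4,"z":-12,"rx":0,"ry":0,"rz":0,"grip":0.4},{"x":-34,"y":4,"z":-12,"rx":0,"ry":0,"rz":0,"grip":0.4},{"x":-34,"y":4,"z":-12,"rx":0,"ry":0,"rz":0,"grip":0.4},{"x":-34,"y":4,"z":-12,"rx":0,"ry":0,"rz":0,"grip":0.4},{"x":-30,"y":4,"z":-12,"rx":0,"ry":0,"rz":0,"grip":0.4}]' >/dev/null
python3 -m creep '[{"x":-7,"y":0,"z":19,"rx":0,"ry":0,"rz":0,"grip":0.4},{"x":-12,"y":0,"z":33,"rx":0,"ry":0,"rz":0,"grip":0.4},{"x":-11,"y":0,"z":30,"rx":0,"ry":0,"rz":0,"grip":0.4},{"x":0,"y":0,"z":0,"rx":0,"ry":0,"rz":0,"grip":0.4},{"x":0,"y":0,"z":0,"rx":0,"ry":0,"rz":0,"grip":0.4},{"x":0,"y":0,"z":0,"rx":0,"ry":0,"rz":0,"grip":0.4},{"x":0,"y":0,"z":0,"rx":0,"ry":0,"rz":0,"grip":0.4},{"x":0,"y":0,"z":0,"rx":0,"ry":0,"rz":0,"grip":0.4},{"x":0,"y":0,"z":0,"rx":0,"ry":0,"rz":0,"grip":0.4},{"x":0,"y":0,"z":0,"rx":0,"ry":0,"rz":0,"grip":0.4}]' >/dev/null
python3 g1.py 570 -50 36 19.8 79.3 0
```

```text
t 22.27 tcp [564.7 -55.6  38.1] z [ 0.065  0.334 -0.94 ] y [ 0.983 -0.183  0.002] q [-0.43  0.31  1.97  0.41  0.98 -0.49] op 0.687 F [-0.5  0.3 -2.2] 127.6
turn(deg) [ 0.1 -0.1  0.2] shift now-frame [ 5.4  4.1 26.2] shift goal-frame [ 5.4  4.2 26.2]
```

```bash
python3 -m creep '[{"x":-3,"y":0,"z":8,"rx":0,"ry":0,"rz":0,"grip":0.4},{"x":-3,"y":0,"z":8,"rx":0,"ry":0,"rz":0,"grip":0.4},{"x":-1,"y":0,"z":4,"rx":0,"ry":0,"rz":0,"grip":0.4},{"x":-0.4,"y":0,"z":1,"rx":0,"ry":0,"rz":0,"grip":0.4},{"x":-0.4,"y":0,"z":1,"rx":0,"ry":0,"rz":0,"grip":0.4},{"x":-0.4,"y":0,"z":1,"rx":0,"ry":0,"rz":0,"grip":0.4},{"x":-0.4,"y":0,"z":1,"rx":0,"ry":0,"rz":0,"grip":0.4},{"x":0,"y":0,"z":0,"rx":0,"ry":0,"rz":0,"grip":0.4},{"x":0,"y":0,"z":0,"rx":0,"ry":0,"rz":0,"grip":0.4},{"x":0,"y":0,"z":0,"rx":0,"ry":0,"rz":0,"grip":0.4}]' >/dev/null
python3 g1.py 570 -50 33 19.8 79.3 0
```

```text
t 23.1 tcp [564.1 -55.5  11.5] z [ 0.063  0.334 -0.94 ] y [ 0.983 -0.184  0.001] q [-0.43  0.36  1.97  0.42  0.94 -0.52] op 0.688 F [ 0.   0.1 -1.5] 128.0
turn(deg) [-0.  -0.1  0.1] shift now-frame [13.4  4.8  4. ] shift goal-frame [13.4  4.7  3.9]
```

```bash
python3 -m creep '[{"x":-0.2,"y":0,"z":0.5,"rx":0,"ry":0,"rz":0,"grip":0.4},{"x":-0.2,"y":0,"z":0.5,"rx":0,"ry":0,"rz":0,"grip":0.4},{"x":-0.2,"y":0,"z":0.5,"rx":0,"ry":0,"rz":0,"grip":0.4},{"x":0,"y":0,"z":0,"rx":0,"ry":0,"rz":0,"grip":0.4},{"x":0,"y":0,"z":0,"rx":0,"ry":0,"rz":0,"grip":0.4},{"x":0,"y":0,"z":0,"rx":0,"ry":0,"rz":0,"grip":0.4},{"x":0,"y":0,"z":0,"rx":0,"ry":0,"rz":0,"grip":0.4},{"x":0,"y":0,"z":0,"rx":0,"ry":0,"rz":0,"grip":0.4},{"x":0,"y":0,"z":0,"rx":0,"ry":0,"rz":0,"grip":0.4},{"x":0,"y":0,"z":0,"rx":0,"ry":0,"rz":0,"grip":0.4}]' >/dev/null
python3 g1.py 570 -50 33 19.8 79.3 0
```

```text
t 23.93 tcp [564.2 -55.6  11.3] z [ 0.063  0.336 -0.94 ] y [ 0.983 -0.183  0.   ] q [-0.43  0.36  1.97  0.42  0.94 -0.52] op 0.689 F [-3.3 -1.2  8.1] 129.3
turn(deg) [-0.  -0.2  0.1] shift now-frame [13.5  4.7  3.8] shift goal-frame [13.5  4.6  3.8]
```

Contact. I'll release, back straight out along the tool axis and check.

```bash
python3 -m creep '[{"x":0,"y":0,"z":0,"rx":0,"ry":0,"rz":0,"grip":1},{"x":0,"y":0,"z":0,"rx":0,"ry":0,"rz":0,"grip":1},{"x":0,"y":0,"z":0,"rx":0,"ry":0,"rz":0,"grip":1},{"x":0,"y":0,"z":0,"rx":0,"ry":0,"rz":0,"grip":1},{"x":0,"y":0,"z":-20,"rx":0,"ry":0,"rz":0,"grip":1},{"x":0,"y":0,"z":-35,"rx":0,"ry":0,"rz":0,"grip":1},{"x":0,"y":0,"z":-35,"rx":0,"ry":0,"rz":0,"grip":1},{"x":0,"y":0,"z":-40,"rx":0,"ry":0,"rz":0,"grip":1},{"x":0,"y":0,"z":-40,"rx":0,"ry":0,"rz":0,"grip":1},{"x":0,"y":0,"z":-40,"rx":0,"ry":0,"rz":0,"grip":1}]'
python3 - <<'E'
from h import *
c=optics.read_camera("scene"); im=c["color"]; cv2.imwrite("pics/s6.png",cv2.resize(im[110:280,100:400],None,fx=2.6,fy=2.6))
E
```

```text
time: 24.77
eef_pos: [0.5502, -0.126, 0.2085]
tcp_rot: [0.758, 0.629, 0.133, -0.111]
contact_force: [1.3, 0.7, -0.5]
opening: 1.001
finger_force: 0.0
```

View pics/s6.png

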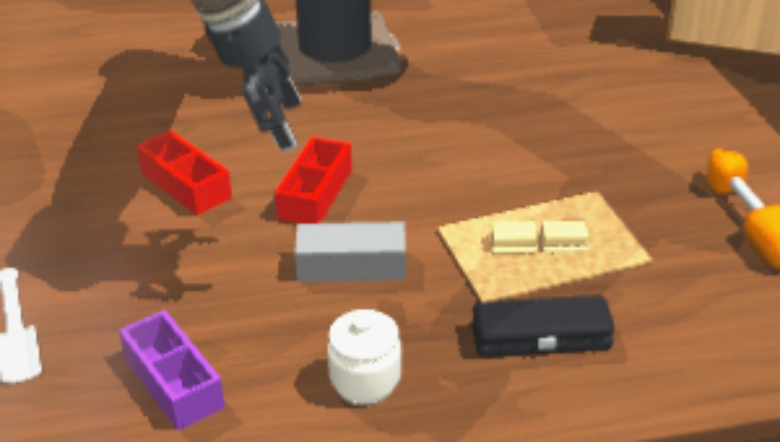

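The crop shows both bars foot down near the mat centre (540,237), the empty mould flat upside down on the bare ledge (350,252), and the bystanders in place.

```bash
python3 -c "
from plant import sign_off
print(sign_off())"
```

```text
the job is handed in; nothing more can be done
None
```

I've handed the job in: one rap dropped both bars, and the last camera view shows them lying foot down on the mat, the empty mould upside down on the bare ledge, and the other things in place; I didn't get a verdict back.

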